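# Sort left-hand, right-hand and centre shelf supports into their trays

### The arm

A 6-joint arm with a two-finger parallel gripper is mounted at the origin on a cart in front of the work surface, level with it; the furniture and walls round the work are solid. World frame = base frame: x ahead of the robot, y to its left, z up, the work surface at z = 0. Lengths are in m, angles in rad, forces in N, time in s.
With the tool pointing down it reaches from about 0.35 to 0.775 m from the base axis. Payload 5.5 kg.
Tool frame: the origin (TCP) lies midway between the tips of the shut fingers; the grasp point (between the pads) lies behind it (env.grip_point_offset is the z of the grasp point in the tool frame, in m); z points along the fingers, y is the direction in which the jaws open and shut (so a half turn about z gives the same grasp; the last joint's range is limited). The gripper opens to 85 mm and grips with 20 to 120 N. Pads are 22 mm wide; open, the fingers measure 114 mm over their backs; the gripper's body (76 mm by 85 mm) begins 54 mm behind the grasp point. The pads swing forward as they close: fully open they stand 13 mm farther back than shut.
Start: joints at [1.184, 0.313, 0.046, 1.304, 0, 1.431], TCP at [0.14, 0.558, 0.231] pointing down, gripper open.
Joint ranges: [-2.76, 2.76], [-0.86, 1.69], [-1.03, 1.26], [-2.2, 2.34], [-1.47, 1.5], [-3.14, 3.14]. Speed limits (rad/s): [2.57, 2.57, 3.14, 3.14, 3.14, 3.14].

### API

Orientations are given as a unit quaternion [w, x, y, z].
In Python, from workcell import env, viewer gives the robot as it stands. The module is installed in compiled form; this text tells all that it offers.
- The arm moves only by the shell command python3 -m inch 'ROWS' [OPENING] [FORCE]. ROWS is JSON, a list of rows, each a list of 2 entries, a list of its own where there are three numbers: the shift along the tool's x, y, z in m, then the turn about the tool's z in degrees. In form: [[[tx, ty, tz], spin], ...]. A call has 1 to 5 rows; each row is the pose to reach, as a shift and turn from the pose measured when the call began, along the tool's axes at that moment; what a row does not reach only later rows make up. A row lasts 1/12 s, in which the tool goes at most 41.7 mm and 7.16 degrees, less where a joint would pass 70% of its speed; a pose out of reach is approached as far as the arm can. A call with a gripper value outside its range is refused whole. OPENING is the closure, from 0 (fully open) to 1 (shut), set as the call begins (- or left out, the last holds). The fingers move at their own pace and stop on an object; FORCE is the grip in N (left out, the last holds). Time passes only in rows, so rows that repeat a pose let the fingers close. It gives the time, the measured TCP pose, the force and the opening at its end, in the units of the state.
- env.get_state(): the state, without advancing time (a new reading comes with each control period).
- viewer.read_camera(name): name is "side" or "top"; returns a dict with "image" (384x512x3 uint8, red, green, blue), "depth" (384x512 float32, m along the optical axis (not along the pixel's ray), 0 where there is no reading), "vertical_fov" (degrees; the focal length in pixels is half the picture's height over the tangent of half this angle, whatever the lens; pixels are square), "cx", "cy" (the principal point, pixels), "R" (3x3) and "t" (3): a world point X has camera coordinates R X + t. Camera axes: x right, y down, z forward; pixel columns grow to the right and rows downward; lengths in m; the calibration is good to about 2 mm. A picture is of the moment at which its call begins.
- env.hand_in(): hands the job in, once; it reports no verdict.
The state is a dict: "clock": time; "joint_pos": joint angles; "qvel": joint speeds; "tau": joint torques, N m; "tcp_pos": TCP position; "orientation": TCP orientation; "wrist_force": force on the tool from outside, world axes, zero at the start; "ft_torque": the same for the moment, N m; "finger_gap": finger opening in m.
Only numpy, scipy, OpenCV 4.12 (cv2) and the standard library are available. Lean on these libraries where they do the work, as an engineer would, in place of code of your own. Each camera call takes 0.05 s, during which the arm holds its last target. There are 200 camera calls.

### The job

Sort the five loose shelf supports on the desk into the three wooden trays: each goes in the bay of the tray whose screwed-down sample is the same kind (left-hand, right-hand or centre; left and right are mirror images). Stand each one upright, its foot flat on the tray's floor and clear of the others, and leave the stapler and the tape dispenser where they are.

Things in the scene. Friction and masses are not known exactly. Their poses are not given: they have to be found in the camera images.
- left_support_1: Dark steel shelf support, 110 g (sizes mm): web 76 long, 10 thick, top sloping from 52 high (heel) over 42 (middle) to 30 (toe), on a foot 34 long from the heel, 5 thick. LEFT-HAND: seen from above, looking from heel to toe, the foot sticks out 26 from the web to the left only. Origin: under web centre; x from heel to toe, y left, z up. Grip web from above at middle, tips above foot.
- right_support_1: Dark steel shelf support, 110 g (sizes mm): web 76 long, 10 thick, top sloping from 52 high (heel) over 42 (middle) to 30 (toe), on a foot 34 long from the heel, 5 thick. RIGHT-HAND: seen from above, looking from heel to toe, the foot sticks out 26 from the web to the right only. Origin: under web centre; x from heel to toe, y left, z up. Grip web from above at middle, tips above foot.
- centre_support: Dark steel shelf support, 110 g (sizes mm): web 76 long, 10 thick, top sloping from 52 high (heel) over 42 (middle) to 30 (toe), on a foot 34 long from the heel, 5 thick. CENTRE: the foot sticks out 26 from the web on both sides. Origin: under web centre; x from heel to toe, y left, z up. Grip web from above at middle, tips above foot.
- left_support_2: Dark steel shelf support, 110 g (sizes mm): web 76 long, 10 thick, top sloping from 52 high (heel) over 42 (middle) to 30 (toe), on a foot 34 long from the heel, 5 thick. LEFT-HAND: seen from above, looking from heel to toe, the foot sticks out 26 from the web to the left only. Origin: under web centre; x from heel to toe, y left, z up. Grip web from above at middle, tips above foot.
- right_support_2: Dark steel shelf support, 110 g (sizes mm): web 76 long, 10 thick, top sloping from 52 high (heel) over 42 (middle) to 30 (toe), on a foot 34 long from the heel, 5 thick. RIGHT-HAND: seen from above, looking from heel to toe, the foot sticks out 26 from the web to the right only. Origin: under web centre; x from heel to toe, y left, z up. Grip web from above at middle, tips above foot.
- left_tray: Fixed wooden tray for left-hand supports. Open bay 104 x 150 mm inside (x, y), walls 4 thick, 18 high, floor 4 thick. Behind it (+x) a ledge 18 high, 64 deep, with a left-hand support screwed down as sample (top 70 above desk, cannot be taken), which shows the tray's kind. Origin: under the bay's centre at desk height; x to the ledge, y along the bay, z up. The trays' order varies.
- right_tray: Fixed wooden tray for right-hand supports. Open bay 104 x 150 mm inside (x, y), walls 4 thick, 18 high, floor 4 thick. Behind it (+x) a ledge 18 high, 64 deep, with a right-hand support screwed down as sample (top 70 above desk, cannot be taken), which shows the tray's kind. Origin: under the bay's centre at desk height; x to the ledge, y along the bay, z up. The trays' order varies.
- centre_tray: Fixed wooden tray for centre supports. Open bay 104 x 150 mm inside (x, y), walls 4 thick, 18 high, floor 4 thick. Behind it (+x) a ledge 18 high, 64 deep, with a centre support screwed down as sample (top 70 above desk, cannot be taken), which shows the tray's kind. Origin: under the bay's centre at desk height; x to the ledge, y along the bay, z up. The trays' order varies.
- stapler: Dark blue desk stapler, 127 x 36 x 40 mm, loose, lying lengthwise between two trays; a bystander to be left alone. Origin: centre of its underside, x lengthwise.
- tape_dispenser: Green tape dispenser, 110 x 28 x 60 mm, loose, standing lengthwise between two trays; a bystander to be left alone. Origin: centre of its underside, x lengthwise.
Things that resemble listed ones, but are neither listed nor needed, are in the scene too. What is shaped like the right_support_1 but purple is not meant.

How it is judged:
At the end, for the whole second after the job is handed in: Each support stands in the bay of the tray of its kind: origin inside the bay (52 mm either way along the tray's x, 75 mm along y), underside on the 4 mm floor (within 4 mm), upright within 0.1 rad, at rest, and not pressing on the other one of its kind (under 0.3 N) (x of left_support_1 in the frame of left_tray between -0.052 and 0.052 m and y of left_support_1 in the frame of left_tray between -0.075 and 0.075 m and z of left_support_1 in the frame of left_tray between 0.001 and 0.008 m and angle between each of left_support_1, right_support_1, centre_support, left_support_2, right_support_2's own z axis and vertical below 0.1 rad and linear speed of each of left_support_1, right_support_1, centre_support, left_support_2, right_support_2 below 0.02 m/s and angular speed of each of left_support_1, right_support_1, centre_support, left_support_2, right_support_2 below 0.2 rad/s and x of right_support_1 in the frame of right_tray between -0.052 and 0.052 m and y of right_support_1 in the frame of right_tray between -0.075 and 0.075 m and z of right_support_1 in the frame of right_tray between 0.001 and 0.008 m and x of centre_support in the frame of centre_tray between -0.052 and 0.052 m and y of centre_support in the frame of centre_tray between -0.075 and 0.075 m and z of centre_support in the frame of centre_tray between 0.001 and 0.008 m and x of left_support_2 in the frame of left_tray between -0.052 and 0.052 m and y of left_support_2 in the frame of left_tray between -0.075 and 0.075 m and z of left_support_2 in the frame of left_tray between 0.001 and 0.008 m and x of right_support_2 in the frame of right_tray between -0.052 and 0.052 m and y of right_support_2 in the frame of right_tray between -0.075 and 0.075 m and z of right_support_2 in the frame of right_tray between 0.001 and 0.008 m and contact force between left_support_1 and left_support_2 below 0.3 N and contact force between right_support_1 and right_support_2 below 0.3 N); the robot touches nothing.
It fails at once if the stapler was pushed more than 30 mm (distance of stapler from where it was at the start of the episode above 0.03 m).
It fails at once if the tape dispenser was pushed more than 30 mm (distance of tape_dispenser from where it was at the start of the episode above 0.03 m).
It also fails if it takes over 120 s, if anything falls off the work surface, if the arm or the gripper's body presses on something with over 40 N, if the wrist force passes 120 N, or if a joint passes its speed limit or range.

## Working session

There is one attempt and no reset: what is moved stays moved. The work goes in short steps, Python scripts to look and compute and a shell command to move; the robot and the scene stay as the last step left them, time stands still between calls to the robot, and variables do not carry over. Pictures are saved under pics/ and viewed, on a budget of 14 in all, crops included, one or two more only if the job needs it, and the job is handed in when it is done.

```bash
mkdir -p pics
cat > h.py <<'E'
import numpy as np, cv2
from workcell import env, viewer
def cam(n):
    c=viewer.read_camera(n); c['f']=c['image'].shape[0]/2/np.tan(np.radians(c['vertical_fov'])/2); return c
def save(c,name,box=None,s=1):
    im=c['image'][...,::-1]
    if box: x0,y0,x1,y1=box; im=im[y0:y1,x0:x1]
    cv2.imwrite('pics/'+name,cv2.resize(im,None,fx=s,fy=s,interpolation=cv2.INTER_CUBIC))
def cloud(c):
    h,w=c['depth'].shape; v,u=np.mgrid[:h,:w]; d=c['depth']
    P=np.stack([(u-c['cx'])/c['f']*d,(v-c['cy'])/c['f']*d,d],-1)
    return (P-c['t'])@c['R']
def ray(c,u,v,z):
    d=c['R'].T@np.array([(u-c['cx'])/c['f'],(v-c['cy'])/c['f'],1]); o=-c['R'].T@c['t']
    return o+d*(z-o[2])/d[2]
E
python3 - <<'E'
from h import *
np.set_printoptions(precision=3,suppress=True)
for n in('top','side'):
    c=cam(n); save(c,n+'0.png',s=1.5); print(n,c['f'],c['cx'],c['cy'],c['R'].tolist(),-c['R'].T@c['t'])
s=env.get_state();print(s,env.grip_point_offset)
E
```

```text
top 433.21402585704806 247.44199199018544 190.33293141233526 [[0.021774640461826734, -0.9997455368672837, 0.005892923442991357], [-0.9900342832510698, -0.022382667276952824, -0.13903644915312663], [0.13913296884742635, -0.002806727545737007, -0.9902697305583895]] [ 0.309 -0.139  1.466]
side 385.3236449261752 252.23419479282515 196.4808459308363 [[-0.9239871980865585, -0.3820358938952026, -0.01721143654214222], [-0.17268142084575017, 0.4569558763735533, -0.872566589976015], [0.34121662425333804, -0.8032682632989874, -0.4881918808314871]] [0.065 0.943 0.688]
{'clock': 0.1, 'joint_pos': array([1.184, 0.314, 0.045, 1.304, 0.   , 1.431]), 'qvel': array([ 0.001, -0.001,  0.003,  0.002, -0.001, -0.   ]), 'tau': array([  0.002, -48.172,  29.925,   0.013,  -0.   ,  -0.   ]), 'tcp_pos': array([0.14 , 0.557, 0.23 ]), 'orientation': array([-0.   ,  0.123,  0.992, -0.001]), 'wrist_force': array([-0.165, -0.09 ,  0.495]), 'ft_torque': array([ 0.021,  0.024, -0.024]), 'finger_gap': 0.08544758816678656} -0.0187
```

View pics/top0.png

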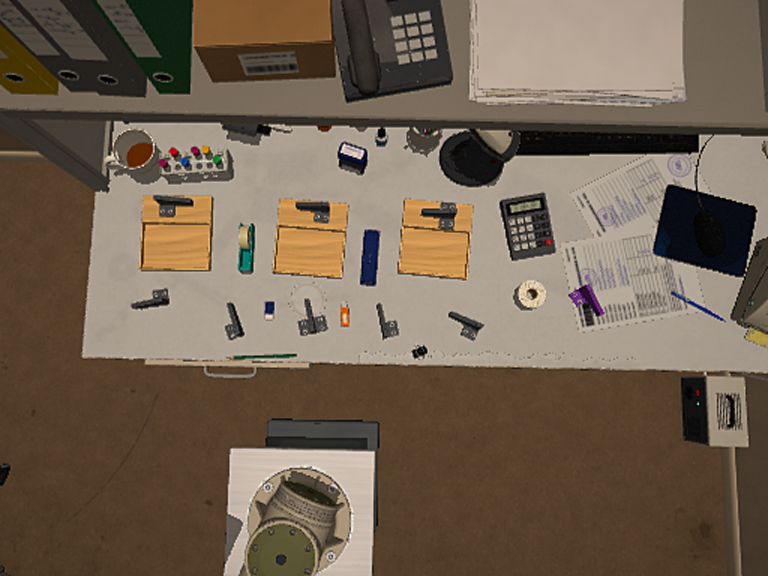

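View pics/side0.png

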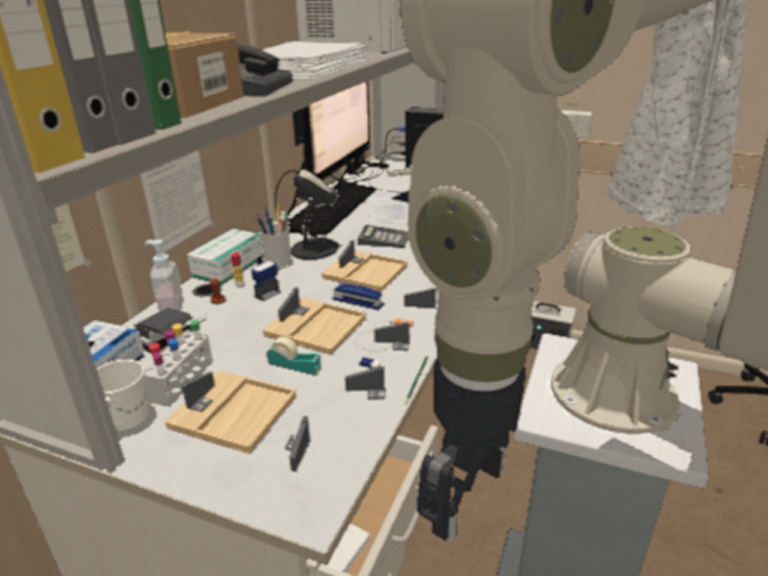

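Run:
```python
from h import *
c=cam('top'); np.savez('top0.npz',**{k:c[k] for k in c}); save(c,'c1.png',(50,125,330,245),2.85)
P=cloud(c); print(P[195:200:4,100:300:40].round(3).tolist())
```

```text
[[[0.487, 0.358, 0.001], [0.491, 0.223, -0.001], [0.494, 0.086, -0.0], [0.497, -0.05, 0.001], [0.501, -0.187, -0.007]], [[0.474, 0.357, 0.001], [0.477, 0.221, 0.002], [0.48, 0.085, 0.001], [0.483, -0.051, 0.002], [0.486, -0.187, 0.002]]]
```

View pics/c1.png

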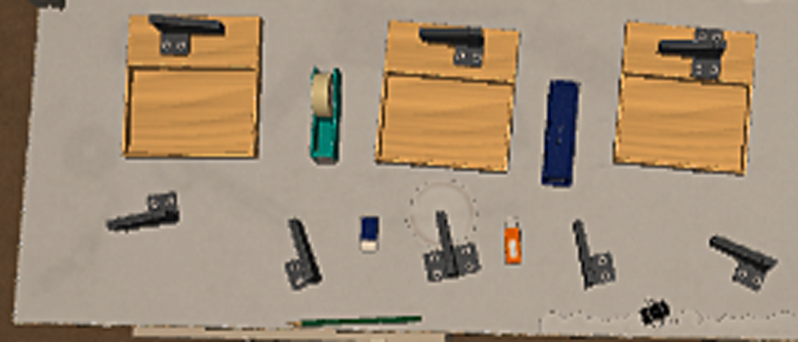

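```bash
cat > meas.py <<'E'
from h import *
def fit(c,box,zmin=.02,dark=True):
    P=cloud(c); x0,y0,x1,y1=box
    p=P[y0:y1,x0:x1].reshape(-1,3); im=c['image'][y0:y1,x0:x1].reshape(-1,3).astype(int)
    m=(p[:,2]>zmin)&(p[:,2]<.1)
    if dark: m&=im.max(1)<110
    q=p[m]; r=cv2.minAreaRect((q[:,:2]*1000).astype(np.float32))
    b=cv2.boxPoints(r); e=[b[1]-b[0],b[2]-b[1]]; l=max(e,key=np.linalg.norm); u=l/np.linalg.norm(l); a=np.degrees(np.arctan2(l[1],l[0]))
    ct=b.mean(0); s=(q[:,:2]*1000-ct)@u
    hi=np.median(q[s>15,2])if (s>15).any() else 0; lo=np.median(q[s<-15,2]) if (s<-15).any() else 0
    if hi>lo: a+=180
    print(len(q),'ctr',ct.round(1),'size',np.round(r[1],1),'heel->toe yaw',round((a+180)%360-180,1),'z ends',round(lo,3),round(hi,3))
E
python3 - <<'E'
from meas import *
c=dict(np.load('top0.npz'))
def B(x0,y0,x1,y1): return [int(50+x0/2.85),int(125+y0/2.85),int(50+x1/2.85),int(125+y1/2.85)]
for n,b in dict(A=(95,185,190,240),Bl=(280,210,330,295),C=(418,200,485,290),D=(568,210,622,295),E=(700,228,785,298)).items(): print(n);fit(c,B(*b))
for n,b in dict(T1=(115,70,270,165),T2=(365,75,525,178),T3=(605,78,760,180)).items(): print(n);fit(c,B(*b),zmin=.010,dark=False)
# tray bay interior corners from pixels (floor z=.004 front wall outer top z .018)
for n,pts in dict(T1=[(123,157),(256,157),(262,16),(129,16)],T2=[(376,162),(507,172),(520,30),(390,22)],T3=[(614,162),(743,174),(757,33),(626,22)]).items():
    print(n,[ray(c,50+u/2.85,125+v/2.85,.018)[:2].round(3).tolist() for u,v in pts])
for n,pts in dict(stapler=[(548,82),(578,82),(572,185),(542,183)]).items(): print(n,[ray(c,50+u/2.85,125+v/2.85,.04)[:2].round(3).tolist() for u,v in pts])
E
```

```text
A
93 ctr [460.7 351.2] size [10.2 75.1] heel->toe yaw 100.1 z ends 0.034 0.046
Bl
87 ctr [429.8 158.2] size [73.6 10.3] heel->toe yaw 22.9 z ends 0.05 0.034
C
75 ctr [441.3  -7.7] size [73.8 10. ] heel->toe yaw 14.5 z ends 0.051 0.035
D
72 ctr [ 434.3 -168. ] size [75.4  9.8] heel->toe yaw 14.3 z ends 0.051 0.036
E
86 ctr [ 439.4 -352.3] size [72.3 10.9] heel->toe yaw 66.4 z ends 0.049 0.032
T1
203 ctr [592.6 304.1] size [107.5 160.4] heel->toe yaw -89.1 z ends 0.016 0.016
T2
273 ctr [593.8   7.4] size [172.5 118.3] heel->toe yaw 86.5 z ends 0.016 0.016
T3
241 ctr [ 597.6 -281.2] size [164.3 116.8] heel->toe yaw 85.9 z ends 0.017 0.016
T1 [[0.536, 0.379], [0.539, 0.221], [0.711, 0.224], [0.708, 0.384]]
T2 [[0.536, 0.079], [0.528, -0.077], [0.701, -0.088], [0.708, 0.069]]
T3 [[0.543, -0.203], [0.532, -0.357], [0.704, -0.373], [0.714, -0.215]]
stapler [[0.633, -0.123], [0.634, -0.159], [0.511, -0.154], [0.513, -0.119]]
```

```bash
cat > plan.py <<'E'
import sys; from h import env,np
x,y,z,w=map(float,sys.argv[1:5]); s=env.get_state(); q=s['orientation']
from scipy.spatial.transform import Rotation as Ro
M=Ro.from_quat([q[1],q[2],q[3],q[0]]).as_matrix()
d=M.T@(np.array([x,y,z])-s['tcp_pos']); yaw=np.degrees(np.arctan2(M[1,0],M[0,0]))
# desired tool x yaw = web+180
sp=(yaw-(w+180)+180)%360-180
print('t',s['clock'],'shift',d.round(4),'spin',round(sp,2),'| tcp',s['tcp_pos'].round(4),'yaw',round(yaw,1),'tilt',M[:,2].round(3),'j6',round(s['joint_pos'][5],2),'gap',round(s['finger_gap'],4),'F',s['wrist_force'].round(1))
E
python3 plan.py .461 .351 .12 100
```

```text
t 0.15 shift [-0.3614 -0.1215  0.1107] spin -114.14 | tcp [0.1403 0.5572 0.2306] yaw 165.9 tilt [-0.001 -0.001 -1.   ] j6 1.43 gap 0.0855 F [-0.2 -0.   0.1]
```

```bash
python3 -m inch '[[[-0.18,-0.06,0],-35],[[-0.18,-0.06,0],-35],[[-0.18,-0.06,0],-35],[[-0.18,-0.06,0],-35],[[-0.18,-0.06,0],-35]]' 0 60; python3 plan.py .461 .351 .12 100
```

```text
clock: 0.57
tcp_pos: [0.2998, 0.4549, 0.2304]
orientation: [-0.0, -0.167, 0.986, -0.001]
wrist_force: [0.6, 0.6, -0.0]
finger_gap: 0.0856
t 0.5667 shift [-0.1182 -0.151   0.1105] spin -80.8 | tcp [0.2998 0.4549 0.2304] yaw -160.8 tilt [-0.001 -0.002 -1.   ] j6 0.51 gap 0.0856 F [ 0.6  0.6 -0. ]
```

```bash
python3 -m inch '[[[-0.118,-0.151,0.06],-36],[[-0.118,-0.151,0.06],-36],[[-0.118,-0.151,0.06],-36],[[-0.118,-0.151,0.06],-36],[[-0.118,-0.151,0.06],-36]]' ;python3 -m inch '[[[0,0,0],-36],[[0,0,0],-36],[[0,0,0],-36],[[0,0,0],-36],[[0,0,0],-36]]' ; python3 plan.py .461 .351 .07 100
```

```text
clock: 0.98
tcp_pos: [0.458, 0.3523, 0.1713]
orientation: [-0.001, -0.447, 0.894, -0.001]
wrist_force: [0.2, 0.4, 0.2]
finger_gap: 0.0853
clock: 1.4
tcp_pos: [0.458, 0.3519, 0.1707]
orientation: [-0.001, -0.701, 0.714, -0.0]
wrist_force: [-0.1, 0.3, 0.6]
finger_gap: 0.0854
t 1.4 shift [ 0.0007 -0.0032  0.1007] spin -11.06 | tcp [0.458  0.3519 0.1707] yaw -91.1 tilt [-0.002 -0.002 -1.   ] j6 -1.04 gap 0.0854 F [-0.1  0.3  0.6]
```

```bash
python3 -m inch '[[[0.001,-0.003,0.04],-11],[[0.001,-0.003,0.1],-11],[[0.001,-0.003,0.1],-11],[[0.001,-0.003,0.1],-11],[[0.001,-0.003,0.1],-11]]' ; python3 plan.py .461 .351 .012 100.1
```

```text
clock: 1.82
tcp_pos: [0.4598, 0.3501, 0.0698]
orientation: [0.003, 0.766, -0.643, -0.001]
wrist_force: [-0.9, 0.1, 0.7]
finger_gap: 0.0854
t 1.8167 shift [-0.0009 -0.0017  0.0577] spin -0.18 | tcp [0.4598 0.3501 0.0698] yaw -80.1 tilt [-0.005 -0.004 -1.   ] j6 -1.23 gap 0.0854 F [-0.9  0.1  0.7]
```

Run:
```python
from h import *
c=cam('side'); save(c,'s1.png',(100,180,356,372),2.5)
```

```text
(no output)
```

View pics/s1.png

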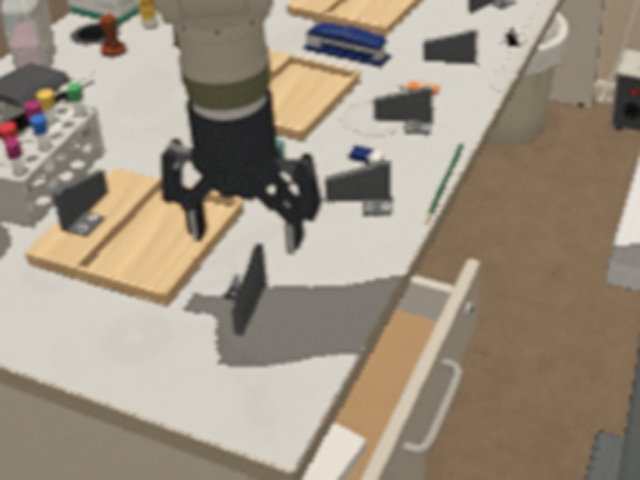

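The gripper straddles support A (web at ~(248,288) in the crop, fingers at (200,230) and (295,235)). I'm going down to grip it.

```bash
python3 -m inch '[[[-0.001,-0.001,0.03],0],[[-0.001,-0.001,0.057],0],[[-0.001,-0.001,0.057],0],[[-0.001,-0.001,0.057],0]]' 0.3; python3 -m inch '[[[0,0,0],0],[[0,0,0],0],[[0,0,0],0],[[0,0,0],0],[[0,0,0],0]]' 1 60; python3 -m inch '[[[0,0,0],0],[[0,0,0],0],[[0,0,0],0]]'; python3 plan.py .461 .351 .012 100.1
```

```text
clock: 2.2
tcp_pos: [0.4618, 0.352, 0.0153]
orientation: [0.001, 0.766, -0.643, -0.0]
wrist_force: [-1.0, -0.3, 0.5]
finger_gap: 0.06
clock: 2.62
tcp_pos: [0.4629, 0.3527, 0.017]
orientation: [0.0, 0.766, -0.643, 0.0]
wrist_force: [-1.0, -0.4, 7.7]
finger_gap: 0.009
clock: 2.87
tcp_pos: [0.4628, 0.3526, 0.017]
orientation: [0.0, 0.766, -0.643, 0.0]
wrist_force: [-0.2, -0.2, 5.6]
finger_gap: 0.0088
t 2.8667 shift [0.0013 0.002  0.005 ] spin -0.18 | tcp [0.4628 0.3526 0.017 ] yaw -80.1 tilt [ 0.    -0.001 -1.   ] j6 -1.23 gap 0.0088 F [-0.2 -0.2  5.6]
```

```bash
python3 -m inch '[[[0,0,-0.02],0],[[0,0,-0.06],0],[[0,0,-0.09],0],[[0,0,-0.09],0],[[0,0,-0.09],0]]'; python3 plan.py .592 .343 .1 1
```

```text
clock: 3.28
tcp_pos: [0.4642, 0.3535, 0.109]
orientation: [-0.002, 0.766, -0.643, 0.001]
wrist_force: [-0.4, -0.2, -1.6]
finger_gap: 0.009
t 3.2833 shift [ 0.0323 -0.1241  0.0095] spin 98.92 | tcp [0.4642 0.3535 0.109 ] yaw -80.1 tilt [ 0.004  0.001 -1.   ] j6 -1.23 gap 0.009 F [-0.4 -0.2 -1.6]
```

```bash
python3 -m inch '[[[0.032,-0.124,0],36],[[0.032,-0.124,0],36],[[0.032,-0.124,0],36],[[0.032,-0.124,0],36],[[0.032,-0.124,0],36]]';  python3 -m inch '[[[0,0,0],36],[[0,0,0],36],[[0,0,0],36],[[0,0,0],36],[[0,0,0],36]]';  python3 -m inch '[[[0,0,0],28],[[0,0,0],28],[[0,0,0],28],[[0,0,0],28],[[0,0,0],28]]'; python3 plan.py .592 .343 .03 1
```

```text
clock: 3.7
tcp_pos: [0.5938, 0.3418, 0.1059]
orientation: [0.001, -0.527, 0.85, -0.0]
wrist_force: [-1.2, -0.0, -0.8]
finger_gap: 0.0088
clock: 4.12
tcp_pos: [0.5925, 0.3412, 0.103]
orientation: [-0.001, -0.241, 0.97, -0.001]
wrist_force: [0.0, 0.8, -0.7]
finger_gap: 0.009
clock: 4.53
tcp_pos: [0.5912, 0.3405, 0.1004]
orientation: [-0.003, 0.002, 1.0, -0.002]
wrist_force: [-1.1, -0.6, -0.9]
finger_gap: 0.0089
t 4.5333 shift [-0.0012  0.0027  0.0704] spin -1.23 | tcp [0.5912 0.3405 0.1004] yaw 179.8 tilt [-0.006 -0.003 -1.   ] j6 0.41 gap 0.0089 F [-1.1 -0.6 -0.9]
```

```bash
python3 -m inch '[[[-0.001,0.003,0.06],-1],[[-0.001,0.003,0.06],-1],[[-0.001,0.003,0.06],-1],[[-0.001,0.003,0.06],-1]]'; python3 plan.py .592 .343 .021 1
python3 - <<'E'
from h import *
c=cam('side'); save(c,'s2.png',(80,220,272,364),3.3)
E
```

```text
clock: 4.87
tcp_pos: [0.5897, 0.3424, 0.0378]
orientation: [-0.006, -0.008, 1.0, -0.003]
wrist_force: [-0.7, -0.9, -0.8]
finger_gap: 0.0088
t 4.8667 shift [-0.0025  0.0007  0.0167] spin -0.1 | tcp [0.5897 0.3424 0.0378] yaw -179.1 tilt [-0.012 -0.006 -1.   ] j6 0.39 gap 0.0088 F [-0.7 -0.9 -0.8]
```

View pics/s2.png

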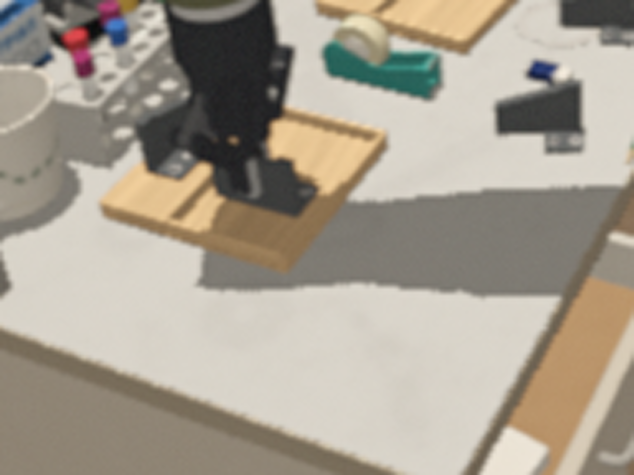

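Run:
```python
from h import *
c=cam('side'); P=cloud(c); im=c['image'].astype(int)
m=(abs(P[...,1]-.349)<.006)&(P[...,0]>.535)&(P[...,0]<.66)&(P[...,2]<.09)&(P[...,2]>0.006)&(im.max(2)<120)
q=P[m]
for x in np.arange(.54,.65,.006):
    k=q[(q[:,0]>=x)&(q[:,0]<x+.006)]
    if len(k): print(round(x,3),len(k),k[:,2].min().round(3),k[:,2].max().round(3),k[:,1].mean().round(3))
save(c,'s3.png',(135,255,195,300),10)
```

```text
0.546 13 0.026 0.075 0.345
0.552 38 0.025 0.075 0.345
0.558 33 0.026 0.075 0.346
0.564 28 0.027 0.073 0.346
0.57 31 0.025 0.088 0.346
0.576 51 0.024 0.089 0.349
0.582 24 0.024 0.076 0.35
0.588 6 0.025 0.041 0.348
0.594 4 0.026 0.089 0.348
0.6 10 0.026 0.087 0.347
0.606 9 0.026 0.053 0.346
0.612 14 0.026 0.055 0.347
0.618 19 0.025 0.052 0.346
0.624 2 0.031 0.052 0.346
```

View pics/s3.png

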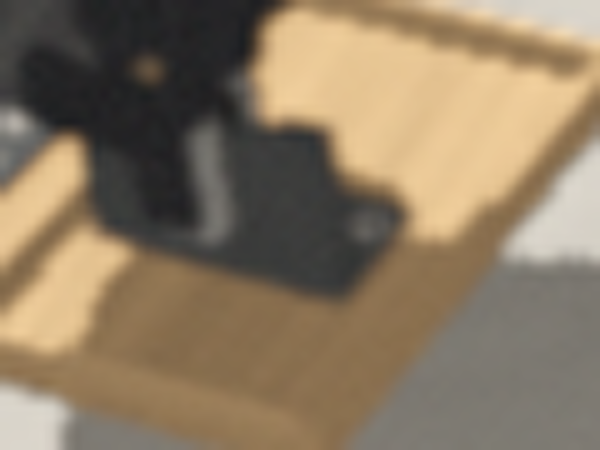

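Held upright: its bottom is flat at about z = 0.025, with the heel at x = 0.546 and the toe at x = 0.626, inside the bay. Lowering it.

```bash
python3 -m inch '[[[-0.004,0,0.008],0],[[-0.004,0,0.014],0],[[-0.004,0,0.014],0],[[-0.004,0,0.014],0]]'; python3 plan.py .592 .343 .018 1
```

```text
clock: 5.3
tcp_pos: [0.5963, 0.3434, 0.0272]
orientation: [-0.003, -0.007, 1.0, -0.002]
wrist_force: [0.1, 0.5, -0.6]
finger_gap: 0.0088
t 5.3 shift [ 0.0042 -0.0003  0.0092] spin -0.16 | tcp [0.5963 0.3434 0.0272] yaw -179.2 tilt [-0.006 -0.003 -1.   ] j6 0.39 gap 0.0088 F [ 0.1  0.5 -0.6]
```

```bash
python3 -m inch '[[[0.002,0,0.004],0],[[0.002,0,0.008],0],[[0.002,0,0.008],0]]'; python3 plan.py .592 .343 .018 1;python3 -m inch '[[[0.001,0,0.002],0],[[0.001,0,0.003],0],[[0.001,0,0.003],0]]'; python3 plan.py .592 .343 .018 1
```

```text
clock: 5.55
tcp_pos: [0.5943, 0.3436, 0.021]
orientation: [-0.002, -0.008, 1.0, -0.001]
wrist_force: [-2.8, -1.6, 9.1]
finger_gap: 0.0089
t 5.55 shift [ 0.0023 -0.0005  0.003 ] spin -0.14 | tcp [0.5943 0.3436 0.021 ] yaw -179.1 tilt [-0.004 -0.003 -1.   ] j6 0.39 gap 0.0089 F [-2.8 -1.6  9.1]
clock: 5.8
tcp_pos: [0.5943, 0.3436, 0.021]
orientation: [-0.0, -0.008, 1.0, -0.001]
wrist_force: [-2.4, -3.6, 12.4]
finger_gap: 0.0087
t 5.8 shift [ 0.0023 -0.0006  0.003 ] spin -0.14 | tcp [0.5943 0.3436 0.021 ] yaw -179.1 tilt [-0.001 -0.002 -1.   ] j6 0.39 gap 0.0087 F [-2.4 -3.6 12.4]
```

```bash
python3 -m inch '[[[0,0,0],0],[[0,0,0],0],[[0,0,0],0],[[0,0,0],0]]' 0.65; python3 -m inch '[[[0,0,-0.04],0],[[0,0,-0.08],0],[[0,0,-0.12],0],[[0,0,-0.12],0],[[0,0,-0.12],0]]'; python3 plan.py .43 .158 .14 22.9
python3 - <<'E'
from h import *
c=cam('side'); save(c,'s4.png',(80,220,272,364),3.3)
E
```

```text
clock: 6.13
tcp_pos: [0.594, 0.3436, 0.0206]
orientation: [-0.001, -0.008, 1.0, -0.001]
wrist_force: [-1.1, 0.2, -0.6]
finger_gap: 0.03
clock: 6.55
tcp_pos: [0.5962, 0.3448, 0.144]
orientation: [0.002, -0.008, 1.0, 0.0]
wrist_force: [-0.3, -0.1, -0.5]
finger_gap: 0.0298
t 6.55 shift [ 0.1691 -0.1843  0.0032] spin -22.03 | tcp [0.5962 0.3448 0.144 ] yaw -179.1 tilt [ 0.005  0.    -1.   ] j6 0.39 gap 0.0298 F [-0.3 -0.1 -0.5]
```

View pics/s4.png

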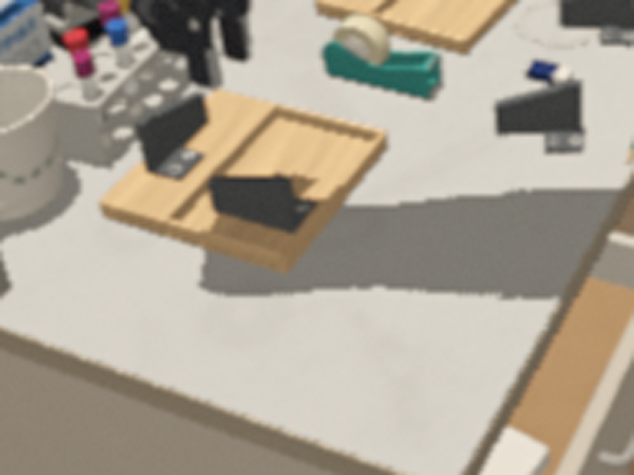

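A is standing upright in tray 1 at about (262,205). Next is B (left-hand).

```bash
python3 -m inch '[[[0.17,-0.185,0],-22],[[0.17,-0.185,0],-22],[[0.17,-0.185,0],-22],[[0.17,-0.185,0],-22],[[0.17,-0.185,0],-22]]' 0.3; python3 plan.py .43 .158 .06 22.9
```

```text
clock: 7.02
tcp_pos: [0.4524, 0.1867, 0.1387]
orientation: [-0.002, -0.199, 0.98, -0.001]
wrist_force: [-0.3, -1.1, 0.5]
finger_gap: 0.0598
t 7.0167 shift [ 0.0314 -0.0176  0.0788] spin 0.04 | tcp [0.4524 0.1867 0.1387] yaw -157.1 tilt [-0.004 -0.003 -1.   ] j6 -0.17 gap 0.0598 F [-0.3 -1.1  0.5]
```

```bash
python3 -m inch '[[[0.031,-0.018,0.03],0],[[0.031,-0.018,0.06],0],[[0.031,-0.018,0.078],0],[[0.031,-0.018,0.078],0],[[0.031,-0.018,0.078],0]]'; python3 plan.py .43 .158 .016 22.9
```

```text
clock: 7.43
tcp_pos: [0.4284, 0.1573, 0.0591]
orientation: [-0.005, -0.199, 0.98, -0.001]
wrist_force: [0.5, 0.0, 0.6]
finger_gap: 0.0597
t 7.4333 shift [-0.0022  0.      0.0431] spin 0.03 | tcp [0.4284 0.1573 0.0591] yaw -157.1 tilt [-0.009 -0.004 -1.   ] j6 -0.22 gap 0.0597 F [0.5 0.  0.6]
```

```bash
python3 -m inch '[[[-0.002,0,0.03],0],[[-0.002,0,0.043],0],[[-0.002,0,0.043],0],[[-0.002,0,0.043],0],[[-0.002,0,0.043],0]]'; python3 plan.py .43 .158 .016 22.9; python3 -m inch '[[[0,0,0],0],[[0,0,0],0],[[0,0,0],0],[[0,0,0],0],[[0,0,0],0]]' 1 60;  python3 plan.py .43 .158 .016 22.9; python3 -m inch '[[[0,0,-0.03],0],[[0,0,-0.06],0],[[0,0,-0.1],0],[[0,0,-0.1],0],[[0,0,-0.1],0]]'; python3 plan.py .5893 .024 .1 -3
```

```text
clock: 7.85
tcp_pos: [0.4311, 0.1584, 0.0172]
orientation: [-0.004, -0.199, 0.98, -0.001]
wrist_force: [0.8, -0.0, -0.3]
finger_gap: 0.0595
t 7.85 shift [0.0011 0.     0.0012] spin 0.06 | tcp [0.4311 0.1584 0.0172] yaw -157.0 tilt [-0.008 -0.003 -1.   ] j6 -0.22 gap 0.0595 F [ 0.8 -0.  -0.3]
clock: 8.27
tcp_pos: [0.4317, 0.1585, 0.018]
orientation: [-0.003, -0.199, 0.98, -0.001]
wrist_force: [-0.0, 0.3, 5.2]
finger_gap: 0.0089
t 8.2667 shift [0.0017 0.0002 0.002 ] spin 0.06 | tcp [0.4317 0.1585 0.018 ] yaw -157.0 tilt [-0.006 -0.003 -1.   ] j6 -0.22 gap 0.0089 F [-0.   0.3  5.2]
clock: 8.68
tcp_pos: [0.4343, 0.1592, 0.1203]
orientation: [-0.001, -0.199, 0.98, -0.001]
wrist_force: [-0.5, -0.0, -0.8]
finger_gap: 0.0084
t 8.6833 shift [-0.09   -0.1849  0.0204] spin 25.96 | tcp [0.4343 0.1592 0.1203] yaw -157.0 tilt [-0.001 -0.002 -1.   ] j6 -0.22 gap 0.0084 F [-0.5 -0.  -0.8]
```

```bash
python3 -m inch '[[[-0.09,-0.185,0],26],[[-0.09,-0.185,0],26],[[-0.09,-0.185,0],26],[[-0.09,-0.185,0],26],[[-0.09,-0.185,0],26]]'; python3 -m inch '[[[0,0,0],0],[[0,0,0.02],0],[[0,0,0.05],0],[[0,0,0.05],0]]'; python3 plan.py .5893 .024 .022 -3
```

```text
clock: 9.1
tcp_pos: [0.5895, 0.0225, 0.1185]
orientation: [-0.002, 0.028, 1.0, -0.001]
wrist_force: [1.6, 1.6, -1.4]
finger_gap: 0.0084
clock: 9.43
tcp_pos: [0.5843, 0.0225, 0.0616]
orientation: [-0.008, 0.029, 1.0, -0.001]
wrist_force: [-2.1, 0.9, -1.8]
finger_gap: 0.0087
t 9.4333 shift [-0.0055  0.0018  0.0395] spin -0.28 | tcp [0.5843 0.0225 0.0616] yaw 176.7 tilt [-0.015 -0.001 -1.   ] j6 -0.04 gap 0.0087 F [-2.1  0.9 -1.8]
```

```bash
python3 -m inch '[[[-0.003,0.002,0.015],0],[[-0.003,0.002,0.028],0],[[-0.003,0.002,0.032],0],[[-0.003,0.002,0.034],0],[[-0.003,0.002,0.034],0]]'; python3 plan.py .5893 .024 .022 -3
```

```text
clock: 9.85
tcp_pos: [0.5865, 0.0246, 0.0276]
orientation: [-0.008, 0.029, 1.0, -0.001]
wrist_force: [0.6, -0.2, -1.3]
finger_gap: 0.0087
t 9.85 shift [-0.0029 -0.0004  0.0055] spin -0.27 | tcp [0.5865 0.0246 0.0276] yaw 176.7 tilt [-0.016 -0.001 -1.   ] j6 -0.04 gap 0.0087 F [ 0.6 -0.2 -1.3]
```

```bash
python3 -m inch '[[[-0.002,0,0.003],0],[[-0.002,0,0.006],0],[[-0.002,0,0.007],0],[[-0.002,0,0.007],0]]'; python3 -m inch '[[[0,0,0],0],[[0,0,0],0],[[0,0,0],0],[[0,0,0],0]]' 0.65; python3 plan.py .5893 .024 .022 -3; python3 -m inch '[[[0,0,-0.04],0],[[0,0,-0.08],0],[[0,0,-0.12],0],[[0,0,-0.12],0],[[0,0,-0.12],0]]'; python3 plan.py .4343 -.168 .14 14.3
```

```text
clock: 10.18
tcp_pos: [0.5896, 0.0244, 0.0221]
orientation: [-0.006, 0.028, 1.0, -0.001]
wrist_force: [-0.5, 0.5, 4.6]
finger_gap: 0.0088
clock: 10.52
tcp_pos: [0.5896, 0.0244, 0.0222]
orientation: [-0.006, 0.028, 1.0, -0.001]
wrist_force: [-0.5, 0.2, 0.2]
finger_gap: 0.03
t 10.5167 shift [ 0.0003 -0.0004  0.0002] spin -0.26 | tcp [0.5896 0.0244 0.0222] yaw 176.7 tilt [-0.013 -0.001 -1.   ] j6 -0.04 gap 0.03 F [-0.5  0.2  0.2]
clock: 10.93
tcp_pos: [0.5934, 0.0243, 0.1453]
orientation: [-0.003, 0.028, 1.0, -0.001]
wrist_force: [-1.1, 0.8, -1.1]
finger_gap: 0.0296
t 10.9333 shift [ 0.1478 -0.201   0.0066] spin -17.57 | tcp [0.5934 0.0243 0.1453] yaw 176.7 tilt [-0.007 -0.001 -1.   ] j6 -0.04 gap 0.0296 F [-1.1  0.8 -1.1]
```

```bash
python3 -m inch '[[[0.148,-0.201,0],-17.5],[[0.148,-0.201,0],-17.5],[[0.148,-0.201,0],-17.5],[[0.148,-0.201,0],-17.5],[[0.148,-0.201,0],-17.5]]' 0.3; python3 plan.py .4343 -.168 .06 14.3
```

```text
clock: 11.35
tcp_pos: [0.4586, -0.1354, 0.1441]
orientation: [-0.005, -0.124, 0.992, 0.0]
wrist_force: [-0.1, -0.7, -0.7]
finger_gap: 0.06
t 11.35 shift [ 0.0308 -0.0257  0.0843] spin 0.0 | tcp [ 0.4586 -0.1354  0.1441] yaw -165.7 tilt [-0.009 -0.    -1.   ] j6 -0.7 gap 0.06 F [-0.1 -0.7 -0.7]
```

```bash
python3 -m inch '[[[0.031,-0.026,0.02],0],[[0.031,-0.026,0.05],0],[[0.031,-0.026,0.084],0],[[0.031,-0.026,0.084],0],[[0.031,-0.026,0.084],0]]'; python3 plan.py .4343 -.168 .017 14.3
```

```text
clock: 11.77
tcp_pos: [0.4315, -0.1669, 0.0582]
orientation: [-0.007, -0.124, 0.992, 0.003]
wrist_force: [0.7, 0.6, 0.7]
finger_gap: 0.0599
t 11.7667 shift [-0.0031 -0.0021  0.0412] spin -0.03 | tcp [ 0.4315 -0.1669  0.0582] yaw -165.7 tilt [-0.015  0.003 -1.   ] j6 -0.79 gap 0.0599 F [0.7 0.6 0.7]
```

```bash
python3 -m inch '[[[-0.002,-0.001,0.03],0],[[-0.002,-0.001,0.041],0],[[-0.002,-0.001,0.041],0],[[-0.002,-0.001,0.041],0],[[-0.002,-0.001,0.041],0]]'; python3 plan.py .4343 -.168 .017 14.3; python3 -m inch '[[[0,0,0],0],[[0,0,0],0],[[0,0,0],0],[[0,0,0],0],[[0,0,0],0]]' 1 60;  python3 plan.py .4343 -.168 .017 14.3; python3 -m inch '[[[0,0,-0.03],0],[[0,0,-0.06],0],[[0,0,-0.11],0],[[0,0,-0.11],0],[[0,0,-0.11],0]]'; python3 plan.py .5935 .275 .13 1
```

```text
clock: 12.18
tcp_pos: [0.4345, -0.1676, 0.0188]
orientation: [-0.006, -0.125, 0.992, 0.002]
wrist_force: [-0.8, -0.1, 0.4]
finger_gap: 0.0595
t 12.1833 shift [ 0.0003 -0.0004  0.0018] spin 0.03 | tcp [ 0.4345 -0.1676  0.0188] yaw -165.7 tilt [-0.013  0.002 -1.   ] j6 -0.79 gap 0.0595 F [-0.8 -0.1  0.4]
clock: 12.6
tcp_pos: [0.435, -0.1679, 0.0195]
orientation: [-0.006, -0.125, 0.992, 0.001]
wrist_force: [1.1, 1.0, 5.2]
finger_gap: 0.0088
t 12.6 shift [0.0007 0.     0.0025] spin 0.03 | tcp [ 0.435  -0.1679  0.0195] yaw -165.7 tilt [-0.012  0.001 -1.   ] j6 -0.79 gap 0.0088 F [1.1 1.  5.2]
clock: 13.02
tcp_pos: [0.4385, -0.1693, 0.1327]
orientation: [-0.003, -0.125, 0.992, -0.001]
wrist_force: [0.8, 0.0, -1.0]
finger_gap: 0.0088
t 13.0167 shift [-0.2601  0.3921  0.0008] spin 13.33 | tcp [ 0.4385 -0.1693  0.1327] yaw -165.7 tilt [-0.006 -0.002 -1.   ] j6 -0.79 gap 0.0088 F [ 0.8  0.  -1. ]
```

```bash
python3 -m inch '[[[-0.13,0.196,0],7],[[-0.26,0.392,0],13],[[-0.26,0.392,0],13],[[-0.26,0.392,0],13],[[-0.26,0.392,0],13]]'; python3 plan.py .5935 .275 .13 1
```

```text
clock: 13.43
tcp_pos: [0.5016, 0.0196, 0.1282]
orientation: [-0.005, -0.011, 1.0, -0.001]
wrist_force: [1.4, 0.3, -1.5]
finger_gap: 0.0087
t 13.4333 shift [-0.0974  0.2533 -0.0031] spin 0.26 | tcp [0.5016 0.0196 0.1282] yaw -178.7 tilt [-0.009 -0.002 -1.   ] j6 -0.14 gap 0.0087 F [ 1.4  0.3 -1.5]
```

```bash
python3 -m inch '[[[-0.097,0.253,-0.003],0],[[-0.097,0.253,-0.003],0],[[-0.097,0.253,-0.003],0],[[-0.097,0.253,-0.003],0],[[-0.097,0.253,-0.003],0]]'; python3 plan.py .5935 .275 .13 1; python3 -m inch '[[[-0.026,0.066,0],0],[[-0.026,0.066,0],0],[[-0.026,0.066,0],0]]'; python3 plan.py .5935 .275 .06 1
```

```text
clock: 13.85
tcp_pos: [0.5708, 0.2162, 0.1273]
orientation: [-0.006, -0.011, 1.0, -0.001]
wrist_force: [0.5, -0.7, -1.4]
finger_gap: 0.0089
t 13.85 shift [-0.0239  0.0582 -0.0031] spin 0.27 | tcp [0.5708 0.2162 0.1273] yaw -178.7 tilt [-0.013 -0.003 -1.   ] j6 0.21 gap 0.0089 F [ 0.5 -0.7 -1.4]
clock: 14.1
tcp_pos: [0.5953, 0.2882, 0.123]
orientation: [-0.007, -0.014, 1.0, -0.001]
wrist_force: [0.0, -0.1, -0.9]
finger_gap: 0.0083
t 14.1 shift [ 0.0012 -0.0131  0.0631] spin 0.58 | tcp [0.5953 0.2882 0.123 ] yaw -178.4 tilt [-0.015 -0.001 -1.   ] j6 0.3 gap 0.0083 F [ 0.  -0.1 -0.9]
```

```bash
python3 -m inch '[[[-0.001,-0.013,0],0.5],[[-0.001,-0.013,0.02],0.5],[[-0.001,-0.013,0.05],0.5],[[-0.001,-0.013,0.06],0.5],[[-0.001,-0.013,0.06],0.5]]'; python3 plan.py .5935 .275 .0235 1
```

```text
clock: 14.52
tcp_pos: [0.592, 0.2722, 0.0582]
orientation: [-0.012, -0.008, 1.0, -0.002]
wrist_force: [-0.6, 0.1, -1.5]
finger_gap: 0.0087
t 14.5167 shift [-0.0024  0.003   0.0347] spin -0.03 | tcp [0.592  0.2722 0.0582] yaw -179.0 tilt [-0.024 -0.005 -1.   ] j6 0.29 gap 0.0087 F [-0.6  0.1 -1.5]
```

```bash
python3 -m inch '[[[-0.001,0.002,0.015],0],[[-0.001,0.002,0.025],0],[[-0.001,0.002,0.029],0],[[-0.001,0.002,0.03],0],[[-0.001,0.002,0.03],0]]'; python3 plan.py .5935 .275 .0235 1; python3 -m inch '[[[-0.001,0,0.004],0],[[-0.001,0,0.006],0],[[-0.001,0,0.007],0],[[-0.001,0,0.007],0]]';python3 plan.py .5935 .275 .0235 1
```

```text
clock: 14.93
tcp_pos: [0.5924, 0.2738, 0.0287]
orientation: [-0.012, -0.008, 1.0, -0.002]
wrist_force: [0.5, -0.7, -1.5]
finger_gap: 0.0087
t 14.9333 shift [-0.0012  0.0012  0.0052] spin -0.05 | tcp [0.5924 0.2738 0.0287] yaw -179.1 tilt [-0.024 -0.005 -1.   ] j6 0.29 gap 0.0087 F [ 0.5 -0.7 -1.5]
clock: 15.27
tcp_pos: [0.5943, 0.2741, 0.0237]
orientation: [-0.01, -0.008, 1.0, -0.002]
wrist_force: [-2.7, -1.5, 5.9]
finger_gap: 0.0087
t 15.2667 shift [0.0007 0.0009 0.0002] spin -0.04 | tcp [0.5943 0.2741 0.0237] yaw -179.0 tilt [-0.021 -0.004 -1.   ] j6 0.29 gap 0.0087 F [-2.7 -1.5  5.9]
```

```bash
python3 -m inch '[[[0,0,0.001],0],[[0,0,0],0],[[0,0,0],0],[[0,0,0],0]]' 0.68; python3 -m inch '[[[0,0,-0.04],0],[[0,0,-0.08],0],[[0,0,-0.12],0],[[0,0,-0.12],0],[[0,0,-0.12],0]]'; python3 plan.py .4413 -.0077 .14 14.5
python3 - <<'E'
from h import *
c=cam('side'); save(c,'s5.png',(80,200,304,368),3)
E
```

```text
clock: 15.6
tcp_pos: [0.5944, 0.2742, 0.0239]
orientation: [-0.01, -0.008, 1.0, -0.002]
wrist_force: [-0.3, 0.2, 0.3]
finger_gap: 0.0275
clock: 16.02
tcp_pos: [0.5991, 0.2754, 0.1474]
orientation: [-0.007, -0.008, 1.0, -0.001]
wrist_force: [-0.2, -0.2, -0.1]
finger_gap: 0.027
t 16.0167 shift [ 0.1625 -0.2804  0.0101] spin -13.53 | tcp [0.5991 0.2754 0.1474] yaw -179.0 tilt [-0.014 -0.002 -1.   ] j6 0.29 gap 0.027 F [-0.2 -0.2 -0.1]
```

View pics/s5.png

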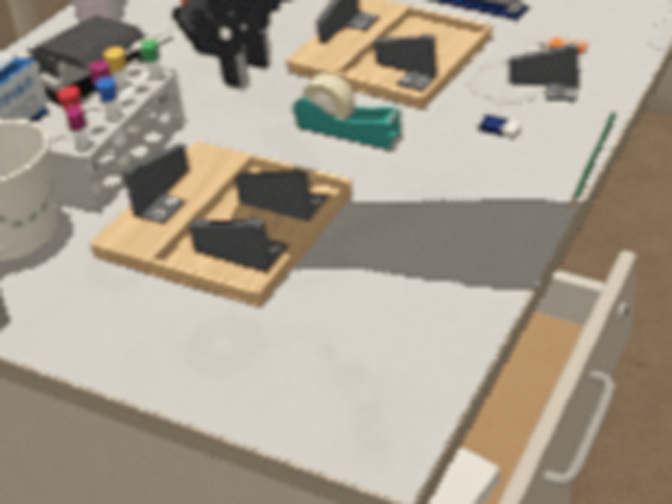

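Both right-hand supports stand in tray 1, at (238,243) and (285,195). B stands in tray 2 at (405,62), with its foot to the left. Next is the centre support.

```bash
python3 -m inch '[[[0.162,-0.28,0],-13.5],[[0.162,-0.28,0],-13.5],[[0.162,-0.28,0],-13.5],[[0.162,-0.28,0],-13.5],[[0.162,-0.28,0],-13.5]]' 0.3; python3 plan.py .4413 -.0077 .12 14.5
```

```text
clock: 16.48
tcp_pos: [0.493, 0.0912, 0.1445]
orientation: [-0.011, -0.126, 0.992, -0.0]
wrist_force: [0.7, -1.2, 0.4]
finger_gap: 0.06
t 16.4833 shift [ 0.0743 -0.0828  0.026 ] spin 0.01 | tcp [0.493  0.0912 0.1445] yaw -165.5 tilt [-0.023 -0.003 -1.   ] j6 -0.23 gap 0.06 F [ 0.7 -1.2  0.4]
```

```bash
python3 -m inch '[[[0.074,-0.083,0],0],[[0.074,-0.083,0.02],0],[[0.074,-0.083,0.05],0],[[0.074,-0.083,0.08],0],[[0.074,-0.083,0.08],0]]'; python3 plan.py .4413 -.0077 .018 14.5
```

```text
clock: 16.9
tcp_pos: [0.4326, -0.0083, 0.0595]
orientation: [-0.018, -0.124, 0.992, 0.002]
wrist_force: [-0.5, 1.0, -0.9]
finger_gap: 0.0598
t 16.9 shift [-0.01   -0.0019  0.0411] spin -0.19 | tcp [ 0.4326 -0.0083  0.0595] yaw -165.7 tilt [-0.036 -0.001 -0.999] j6 -0.45 gap 0.0598 F [-0.5  1.  -0.9]
```

```bash
python3 -m inch '[[[-0.008,-0.001,0.02],0],[[-0.009,-0.001,0.039],0],[[-0.009,-0.001,0.039],0],[[-0.009,-0.001,0.039],0],[[-0.009,-0.001,0.039],0]]'; python3 plan.py .4413 -.0077 .018 14.5
```

```text
clock: 17.32
tcp_pos: [0.4408, -0.0066, 0.0211]
orientation: [-0.018, -0.125, 0.992, 0.002]
wrist_force: [0.7, -0.1, 1.0]
finger_gap: 0.0597
t 17.3167 shift [-0.0003 -0.0012  0.0031] spin -0.13 | tcp [ 0.4408 -0.0066  0.0211] yaw -165.6 tilt [-0.036 -0.001 -0.999] j6 -0.44 gap 0.0597 F [ 0.7 -0.1  1. ]
```

```bash
python3 -m inch '[[[0,-0.001,0.002],0],[[0,-0.001,0.002],0],[[0,-0.001,0.002],0],[[0,-0.001,0.002],0],[[0,-0.001,0.002],0]]' 1 60;  python3 plan.py .4413 -.0077 .017 14.3; python3 -m inch '[[[0,0,-0.03],0],[[0,0,-0.06],0],[[0,0,-0.1],0],[[0,0,-0.1],0],[[0,0,-0.1],0]]'; python3 plan.py .593 -.284 .13 -4
```

```text
clock: 17.73
tcp_pos: [0.4417, -0.0077, 0.02]
orientation: [-0.017, -0.125, 0.992, 0.001]
wrist_force: [-0.4, 0.5, 4.6]
finger_gap: 0.0089
t 17.7333 shift [0.0003 0.0001 0.003 ] spin 0.08 | tcp [ 0.4417 -0.0077  0.02  ] yaw -165.6 tilt [-0.034 -0.001 -0.999] j6 -0.44 gap 0.0089 F [-0.4  0.5  4.6]
clock: 18.15
tcp_pos: [0.4472, -0.008, 0.1222]
orientation: [-0.014, -0.125, 0.992, 0.001]
wrist_force: [0.2, 0.3, -0.9]
finger_gap: 0.0087
t 18.15 shift [-0.0725 -0.3035 -0.0113] spin 18.37 | tcp [ 0.4472 -0.008   0.1222] yaw -165.6 tilt [-0.029 -0.002 -1.   ] j6 -0.44 gap 0.0087 F [ 0.2  0.3 -0.9]
```

```bash
python3 -m inch '[[[-0.072,-0.303,-0.01],18.4],[[-0.072,-0.303,-0.01],18.4],[[-0.072,-0.303,-0.01],18.4],[[-0.072,-0.303,-0.01],18.4],[[-0.072,-0.303,-0.01],18.4]]'; python3 plan.py .593 -.284 .12 -4
```

```text
clock: 18.57
tcp_pos: [0.5427, -0.1925, 0.124]
orientation: [-0.016, 0.035, 0.999, -0.001]
wrist_force: [0.9, 0.7, -0.9]
finger_gap: 0.0089
t 18.5667 shift [-0.0567 -0.0877  0.0025] spin -0.04 | tcp [ 0.5427 -0.1925  0.124 ] yaw 176.0 tilt [-0.031 -0.001 -1.   ] j6 -0.4 gap 0.0089 F [ 0.9  0.7 -0.9]
```

```bash
python3 -m inch '[[[-0.057,-0.088,0],0],[[-0.057,-0.088,0],0],[[-0.057,-0.088,0.02],0],[[-0.058,-0.088,0.04],0],[[-0.058,-0.088,0.05],0]]'; python3 plan.py .593 -.284 .024 -4
```

```text
clock: 18.98
tcp_pos: [0.5909, -0.2849, 0.0674]
orientation: [-0.018, 0.036, 0.999, 0.001]
wrist_force: [-1.5, 0.3, -2.6]
finger_gap: 0.0094
t 18.9833 shift [-0.0036  0.0011  0.0433] spin -0.16 | tcp [ 0.5909 -0.2849  0.0674] yaw 175.8 tilt [-0.036  0.002 -0.999] j6 -0.49 gap 0.0094 F [-1.5  0.3 -2.6]
```

```bash
python3 -m inch '[[[-0.002,0,0.018],0],[[-0.002,0,0.03],0],[[-0.002,0,0.037],0],[[-0.002,0,0.039],0],[[-0.002,0,0.039],0]]'; python3 plan.py .593 -.284 .024 -4;  python3 -m inch '[[[0,0,0.003],0],[[0,0,0.005],0],[[0,0,0.006],0],[[0,0,0.006],0]]';python3 plan.py .593 -.284 .024 -4
```

```text
clock: 19.4
tcp_pos: [0.591, -0.2842, 0.0281]
orientation: [-0.019, 0.036, 0.999, 0.001]
wrist_force: [0.3, -0.3, -1.2]
finger_gap: 0.0085
t 19.4 shift [-0.0021  0.0003  0.004 ] spin -0.12 | tcp [ 0.591  -0.2842  0.0281] yaw 175.9 tilt [-0.037  0.003 -0.999] j6 -0.49 gap 0.0085 F [ 0.3 -0.3 -1.2]
clock: 19.73
tcp_pos: [0.5916, -0.2843, 0.024]
orientation: [-0.017, 0.036, 0.999, 0.0]
wrist_force: [-1.2, 0.8, 4.3]
finger_gap: 0.0088
t 19.7333 shift [-0.0014  0.0004 -0.0001] spin -0.11 | tcp [ 0.5916 -0.2843  0.024 ] yaw 175.9 tilt [-0.035  0.002 -0.999] j6 -0.49 gap 0.0088 F [-1.2  0.8  4.3]
```

```bash
python3 -m inch '[[[0,0,0],0],[[0,0,0],0],[[0,0,0],0],[[0,0,0],0]]' 0.65; python3 -m inch '[[[0,0,-0.04],0],[[0,0,-0.08],0],[[0,0,-0.12],0],[[0,0,-0.13],0],[[0,0,-0.13],0]]'; python3 plan.py .4394 -.3523 .14 66.4
```

```text
clock: 20.07
tcp_pos: [0.5917, -0.2844, 0.0241]
orientation: [-0.017, 0.036, 0.999, 0.0]
wrist_force: [-0.3, 0.6, 1.0]
finger_gap: 0.0302
clock: 20.48
tcp_pos: [0.5988, -0.2861, 0.1592]
orientation: [-0.013, 0.036, 0.999, -0.002]
wrist_force: [0.4, 0.4, -0.2]
finger_gap: 0.0296
t 20.4833 shift [ 0.1536 -0.0773  0.0236] spin -70.51 | tcp [ 0.5988 -0.2861  0.1592] yaw 175.9 tilt [-0.027 -0.003 -1.   ] j6 -0.49 gap 0.0296 F [ 0.4  0.4 -0.2]
```

```bash
python3 -m inch '[[[0.154,-0.077,0],-36],[[0.154,-0.077,0],-36],[[0.154,-0.077,0],-36],[[0.154,-0.077,0],-36],[[0.154,-0.077,0],-36]]' 0.3;  python3 -m inch '[[[0,0,0],-35],[[0,0,0],-35],[[0,0,0],-35],[[0,0,0],-35],[[0,0,0],-35]]'; python3 plan.py .4394 -.3523 .06 66.4
```

```text
clock: 20.9
tcp_pos: [0.4342, -0.3528, 0.1622]
orientation: [-0.015, -0.27, 0.963, 0.004]
wrist_force: [0.1, 0.2, 0.2]
finger_gap: 0.06
clock: 21.32
tcp_pos: [0.4333, -0.3522, 0.1604]
orientation: [-0.014, -0.549, 0.835, 0.009]
wrist_force: [0.4, -0.5, 0.5]
finger_gap: 0.0597
t 21.3167 shift [-0.0036 -0.0088  0.1002] spin 0.27 | tcp [ 0.4333 -0.3522  0.1604] yaw -113.3 tilt [-0.033  0.001 -0.999] j6 -1.98 gap 0.0597 F [ 0.4 -0.5  0.5]
```

```bash
python3 -m inch '[[[-0.004,-0.009,0.03],0],[[-0.004,-0.009,0.06],0],[[-0.004,-0.009,0.09],0],[[-0.004,-0.009,0.1],0],[[-0.004,-0.009,0.1],0]]'; python3 plan.py .4394 -.3523 .019 66.4
python3 - <<'E'
from h import *
c=cam('top'); save(c,'t6.png',(50,125,330,245),2.85)
from meas import fit
def B(x0,y0,x1,y1): return [int(50+x0/2.85),int(125+y0/2.85),int(50+x1/2.85),int(125+y1/2.85)]
fit(c,B(130,75,185,150),.028);fit(c,B(185,75,250,150),.028);fit(c,B(380,90,505,160),.028);fit(c,B(620,90,740,165),.028)
E
```

```text
clock: 21.73
tcp_pos: [0.4371, -0.3493, 0.056]
orientation: [-0.015, -0.549, 0.835, 0.014]
wrist_force: [-0.9, -0.0, 0.6]
finger_gap: 0.0596
t 21.7333 shift [ 0.0015 -0.0047  0.0369] spin 0.27 | tcp [ 0.4371 -0.3493  0.056 ] yaw -113.3 tilt [-0.039  0.007 -0.999] j6 -1.97 gap 0.0596 F [-0.9 -0.   0.6]
103 ctr [589.8 343.8] size [73.2 11.4] heel->toe yaw 0.5 z ends 0.049 0.037
97 ctr [591.2 274.9] size [72.6 12.3] heel->toe yaw 1.2 z ends 0.05 0.038
79 ctr [587.5  25.5] size [10.1 73.7] heel->toe yaw -3.2 z ends 0.055 0.04
75 ctr [ 590.5 -282.6] size [10.1 73.3] heel->toe yaw -4.0 z ends 0.053 0.037
```

View pics/t6.png

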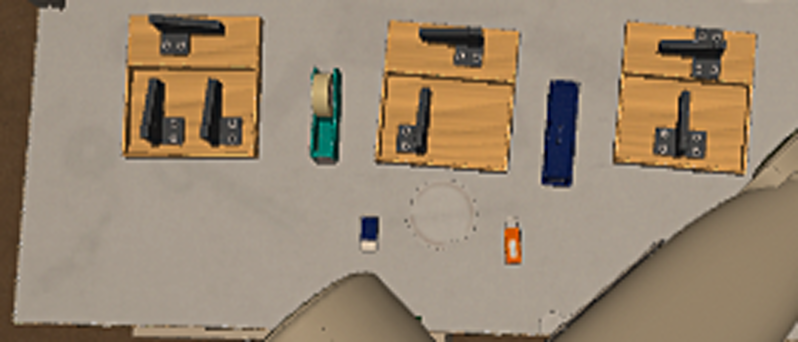

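All four placed supports stand where planned: tray 1 at (155,110) and (215,110), tray 2 at (420,120), tray 3 at (683,125). The stapler and tape dispenser haven't moved. Now E.

```bash
python3 -m inch '[[[0.001,-0.003,0.018],0],[[0.001,-0.003,0.034],0],[[0.001,-0.003,0.036],0],[[0.001,-0.003,0.036],0],[[0.001,-0.003,0.036],0]]'; python3 plan.py .4394 -.3523 .019 66.4;  python3 -m inch '[[[0,0,0],0],[[0,0,0],0],[[0,0,0],0],[[0,0,0],0],[[0,0,0],0]]' 1 60;  python3 plan.py .4394 -.3523 .019 66.4; python3 -m inch '[[[0,0,-0.03],0],[[0,0,-0.06],0],[[0,0,-0.1],0],[[0,0,-0.13],0],[[0,0,-0.13],0]]'; python3 plan.py .5858 -.044 .14 -3
```

```text
clock: 22.2
tcp_pos: [0.4403, -0.3534, 0.0239]
orientation: [-0.014, -0.549, 0.835, 0.011]
wrist_force: [-0.0, -0.7, 0.6]
finger_gap: 0.06
t 22.2 shift [-0.0008  0.0011  0.005 ] spin 0.27 | tcp [ 0.4403 -0.3534  0.0239] yaw -113.3 tilt [-0.035  0.003 -0.999] j6 -1.97 gap 0.06 F [-0.  -0.7  0.6]
clock: 22.62
tcp_pos: [0.4408, -0.3539, 0.0248]
orientation: [-0.014, -0.549, 0.835, 0.01]
wrist_force: [1.2, -0.5, 5.4]
finger_gap: 0.0086
t 22.6167 shift [-0.001   0.0017  0.0059] spin 0.26 | tcp [ 0.4408 -0.3539  0.0248] yaw -113.3 tilt [-0.034  0.001 -0.999] j6 -1.97 gap 0.0086 F [ 1.2 -0.5  5.4]
clock: 23.03
tcp_pos: [0.448, -0.3568, 0.1617]
orientation: [-0.013, -0.549, 0.835, 0.004]
wrist_force: [1.0, 0.0, 0.7]
finger_gap: 0.0084
t 23.0333 shift [-0.3421 -0.003   0.0161] spin 69.67 | tcp [ 0.448  -0.3568  0.1617] yaw -113.3 tilt [-0.026 -0.006 -1.   ] j6 -1.96 gap 0.0084 F [1.  0.  0.7]
```

```bash
python3 -m inch '[[[-0.17,0,0],36],[[-0.17,0,0],36],[[-0.17,0,0],36],[[-0.17,0,0],36],[[-0.17,0,0],36]]'; python3 plan.py .5858 -.044 .14 -3
```

```text
clock: 23.45
tcp_pos: [0.5161, -0.1964, 0.1584]
orientation: [-0.013, -0.282, 0.959, 0.002]
wrist_force: [-0.2, -0.5, -0.4]
finger_gap: 0.0079
t 23.45 shift [-0.1415  0.0903  0.016 ] spin 35.76 | tcp [ 0.5161 -0.1964  0.1584] yaw -147.2 tilt [-0.027 -0.004 -1.   ] j6 -1.07 gap 0.0079 F [-0.2 -0.5 -0.4]
```

Run:
```python
from h import *
c=cam('side'); save(c,'s7.png',(170,110,330,230),4.5)
```

```text
(no output)
```

View pics/s7.png

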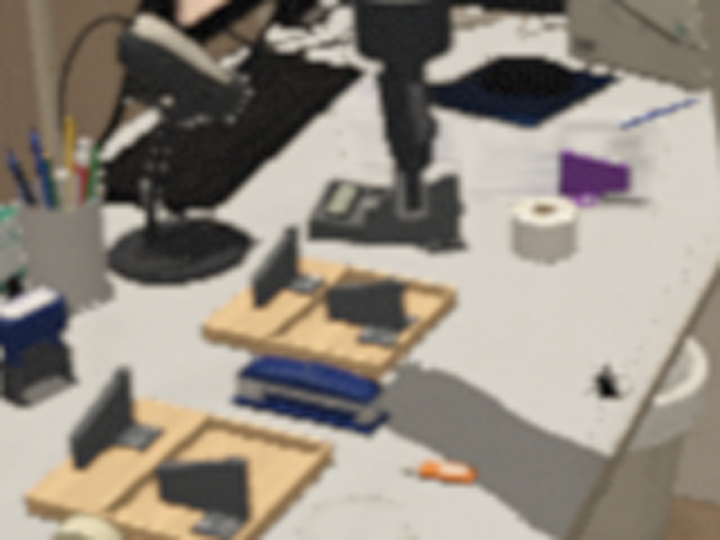

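E is still held, level, at about (425,215) in front of the calculator. I'll firm up the grip and carry on.

```bash
python3 -m inch '[[[-0.142,0.09,0],35.7],[[-0.142,0.09,0],35.7],[[-0.142,0.09,0],35.7],[[-0.142,0.09,0],35.7],[[-0.142,0.09,0],35.7]]' 1 80; python3 plan.py .5858 -.044 .07 -3
```

```text
clock: 23.92
tcp_pos: [0.5888, -0.0402, 0.1552]
orientation: [-0.013, 0.008, 1.0, -0.001]
wrist_force: [-0.6, -0.3, -1.9]
finger_gap: 0.0078
t 23.9167 shift [ 0.0007 -0.0036  0.0853] spin 2.07 | tcp [ 0.5888 -0.0402  0.1552] yaw 179.1 tilt [-0.027 -0.003 -1.   ] j6 -0.18 gap 0.0078 F [-0.6 -0.3 -1.9]
```

```bash
python3 -m inch '[[[0,-0.004,0.02],2],[[0,-0.004,0.05],2],[[-0.001,-0.004,0.08],2],[[-0.001,-0.004,0.085],2],[[-0.001,-0.004,0.085],2]]'; python3 plan.py .5858 -.044 .029 -3
python3 - <<'E'
from h import *
c=cam('side'); save(c,'s8.png',(170,150,290,240),6)
P=cloud(c); im=c['image'].astype(int)
m=(abs(P[...,1]+.039)<.007)&(P[...,0]>.53)&(P[...,0]<.65)&(P[...,2]<.12)&(P[...,2]>0.01)&(im.max(2)<120); q=P[m]
for x in np.arange(.54,.64,.01):
    k=q[(q[:,0]>=x)&(q[:,0]<x+.01)]
    if len(k): print(round(x,3),len(k),k[:,2].min().round(3),k[:,2].max().round(3),k[:,1].mean().round(3))
E
```

```text
clock: 24.33
tcp_pos: [0.5848, -0.0442, 0.0675]
orientation: [-0.017, 0.025, 1.0, -0.001]
wrist_force: [-0.3, 0.9, -0.2]
finger_gap: 0.0077
t 24.3333 shift [-0.0022  0.0004  0.0384] spin 0.1 | tcp [ 0.5848 -0.0442  0.0675] yaw 177.1 tilt [-0.033 -0.001 -0.999] j6 -0.16 gap 0.0077 F [-0.3  0.9 -0.2]
0.54 39 0.048 0.097 -0.04
0.55 36 0.047 0.095 -0.039
0.56 38 0.047 0.092 -0.04
0.57 45 0.047 0.12 -0.038
0.58 17 0.043 0.071 -0.041
0.59 14 0.045 0.074 -0.04
0.6 23 0.043 0.078 -0.042
0.61 13 0.046 0.074 -0.043
```

View pics/s8.png

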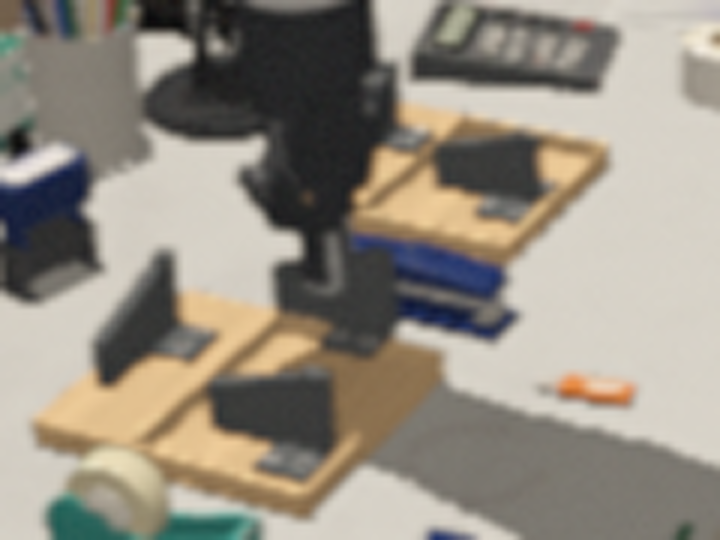

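E is level over tray 2, at (335,295), next to B at (270,410). Lowering it.

```bash
python3 -m inch '[[[-0.004,0,0.015],0],[[-0.004,0,0.026],0],[[-0.004,0,0.033],0],[[-0.004,0,0.034],0],[[-0.004,0,0.034],0]]'; python3 plan.py .5878 -.044 .029 -3;  python3 -m inch '[[[0,0,0.003],0],[[0,0,0.005],0],[[0,0,0.006],0],[[0,0,0.006],0]]';python3 plan.py .5878 -.044 .029 -3
```

```text
clock: 24.8
tcp_pos: [0.5892, -0.045, 0.0356]
orientation: [-0.015, 0.025, 1.0, -0.001]
wrist_force: [0.1, 0.3, -0.3]
finger_gap: 0.0078
t 24.8 shift [0.0012 0.0009 0.0066] spin 0.07 | tcp [ 0.5892 -0.045   0.0356] yaw 177.1 tilt [-0.03  -0.002 -1.   ] j6 -0.16 gap 0.0078 F [ 0.1  0.3 -0.3]
clock: 25.13
tcp_pos: [0.589, -0.0449, 0.0297]
orientation: [-0.015, 0.025, 1.0, -0.001]
wrist_force: [0.3, -0.4, -1.8]
finger_gap: 0.008
t 25.1333 shift [0.0012 0.0009 0.0007] spin 0.08 | tcp [ 0.589  -0.0449  0.0297] yaw 177.1 tilt [-0.03  -0.002 -1.   ] j6 -0.16 gap 0.008 F [ 0.3 -0.4 -1.8]
```

```bash
python3 -m inch '[[[0,0,0.002],0],[[0,0,0.002],0],[[0,0,0.002],0]]';python3 plan.py .5878 -.044 .029 -3
```

```text
clock: 25.38
tcp_pos: [0.589, -0.045, 0.0291]
orientation: [-0.015, 0.025, 1.0, -0.002]
wrist_force: [-4.5, -0.5, 8.3]
finger_gap: 0.0081
t 25.3833 shift [0.0012 0.0009 0.0002] spin 0.08 | tcp [ 0.589  -0.045   0.0291] yaw 177.1 tilt [-0.029 -0.002 -1.   ] j6 -0.16 gap 0.0081 F [-4.5 -0.5  8.3]
```

Contact at the expected height. I'll release, rise and retreat.

```bash
python3 -m inch '[[[0,0,0],0],[[0,0,0],0],[[0,0,0],0],[[0,0,0],0]]' 0.65; python3 -m inch '[[[0,0,-0.04],0],[[0,0,-0.08],0],[[0,0,-0.12],0],[[0,0,-0.14],0],[[0,0,-0.14],0]]'; python3 -m inch '[[[0.15,0,0],0],[[0.15,0,0],0],[[0.15,0,0],0],[[0.15,0,0],0],[[0.15,0,0],0]]'
python3 - <<'E'
from h import *
from meas import fit
c=cam('top'); save(c,'t9.png',(50,125,330,245),2.85)
def B(x0,y0,x1,y1): return [int(50+x0/2.85),int(125+y0/2.85),int(50+x1/2.85),int(125+y1/2.85)]
for b in[(130,75,185,150),(185,75,250,150),(380,90,440,160),(440,90,505,160),(620,90,740,165)]:
    try: fit(c,B(*b),.028)
    except Exception as e: print(e)
c=cam('side'); save(c,'s9.png',(80,150,304,318),3.4)
E
```

```text
clock: 25.72
tcp_pos: [0.5891, -0.045, 0.029]
orientation: [-0.015, 0.025, 1.0, -0.002]
wrist_force: [-0.3, 0.8, 1.1]
finger_gap: 0.03
clock: 26.13
tcp_pos: [0.5965, -0.0453, 0.1749]
orientation: [-0.01, 0.025, 1.0, -0.002]
wrist_force: [0.1, -0.2, 1.3]
finger_gap: 0.03
clock: 26.55
tcp_pos: [0.4412, -0.0365, 0.1768]
orientation: [-0.012, 0.025, 1.0, -0.002]
wrist_force: [-1.1, -0.3, -0.4]
finger_gap: 0.0302
100 ctr [590.7 344.1] size [73.5 11.8] heel->toe yaw 1.1 z ends 0.052 0.036
97 ctr [591.5 275. ] size [73.3 12.2] heel->toe yaw 1.0 z ends 0.05 0.038
1 ctr [623.6  19.4] size [0. 0.] heel->toe yaw 0.0 z ends 0 0
9 ctr [617.  -45.1] size [8.4 7. ] heel->toe yaw 0.6 z ends 0 0
74 ctr [ 590.3 -282.5] size [10.4 74.7] heel->toe yaw -4.0 z ends 0.055 0.037meas.py:8: RuntimeWarning: invalid value encountered in divide
  b=cv2.boxPoints(r); e=[b[1]-b[0],b[2]-b[1]]; l=max(e,key=np.linalg.norm); u=l/np.linalg.norm(l); a=np.degrees(np.arctan2(l[1],l[0]))
```

View pics/t9.png

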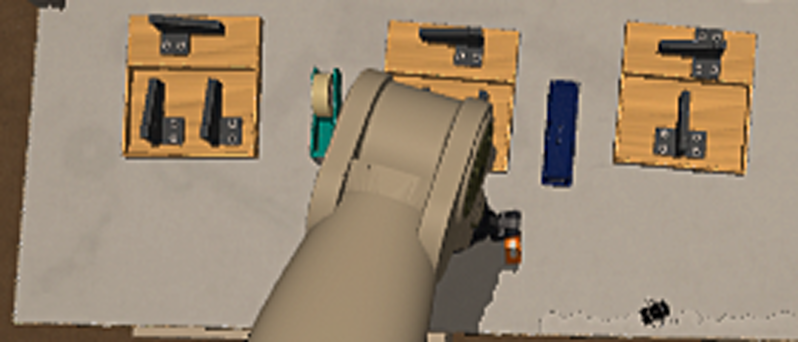

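View pics/s9.png

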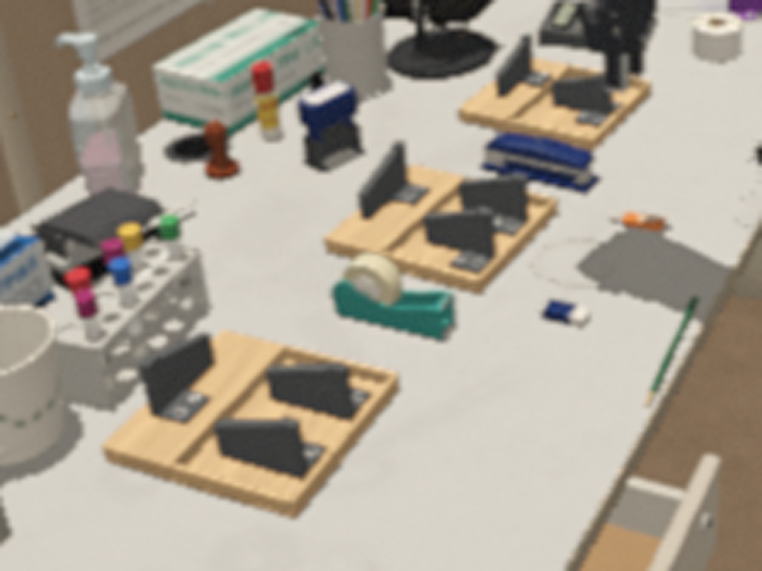

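The side view shows all five upright: tray 1 at (262,445) and (315,390), tray 2 at (460,235) and (497,205), tray 3 at (585,95). I'll move the arm aside for a numeric check of tray 2 from above.

```bash
python3 -m inch '[[[0,-0.2,0],0],[[0,-0.2,0],0],[[0,-0.2,0],0],[[0,-0.2,0],0],[[0,-0.2,0],0]]'; python3 -m inch '[[[0,-0.08,0],0],[[0,-0.08,0],0],[[0,-0.08,0],0],[[0,-0.08,0],0],[[0,-0.08,0],0]]'
python3 - <<'E'
from h import *
from meas import fit
c=cam('top')
def B(x0,y0,x1,y1): return [int(50+x0/2.85),int(125+y0/2.85),int(50+x1/2.85),int(125+y1/2.85)]
for b in[(380,85,440,160),(440,85,503,165)]: fit(c,B(*b),.028)
print(env.get_state()['qvel'].round(3))
E
```

```text
clock: 27.07
tcp_pos: [0.4373, -0.241, 0.1781]
orientation: [-0.009, 0.026, 1.0, -0.003]
wrist_force: [0.8, 0.9, -0.0]
finger_gap: 0.0298
clock: 27.48
tcp_pos: [0.4334, -0.3212, 0.1774]
orientation: [-0.009, 0.026, 1.0, -0.002]
wrist_force: [0.4, 0.6, -0.7]
finger_gap: 0.0301
80 ctr [587.1  25.6] size [10.9 73. ] heel->toe yaw -4.1 z ends 0.054 0.038
73 ctr [585.2 -43.7] size [10.2 73.7] heel->toe yaw -3.1 z ends 0.052 0.038
[ 0.019 -0.023 -0.012  0.004 -0.    -0.003]
```

```bash
python3 -c "
from workcell import env; print(env.hand_in())"
```

```text
the job is handed in; nothing more can be done
None
```

All five supports are sorted and the job is handed in, at about 27.5 s of the 120 s allowed; handing in gives no verdict. From the robot's left, the trays turned out to be right-hand (2 supports), left-hand (2) and centre (1).

**Last checks:** Depth fits from the top camera put every web about 74 x 10–12 mm and within 4 mm of where I planned it. The webs sit 69 mm apart in each two-support tray, so the pairs do not touch. The side view showed all five upright, with the stapler and tape dispenser not visibly moved. The gripper ended open and clear of everything. The purple lookalike was not touched.

**Things that disagreed:**
- The tool's measured tilt drifted to about 0.04 rad during moves. I gripped the last support about 7 mm higher than the first. Both it and the centre support still rested flat on their tray floors.
- The finger gap dropped to about 8 mm while I carried the last support. A picture showed it was still held level.

I viewed 13 pictures out of the budget of 14.

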